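# Show which specimen jar goes into which place

## Task

Show your colleague which jar to put away and where: with the fingertips, point straight down at the red-lidded jar, two or three centimetres over the middle of its lid, and stay there for two seconds; then point in the same way at the empty well of the rack, the one with the yellow disc in it, two or three centimetres over the middle of its mouth, stay there for two seconds and finish still pointing there. Do not touch or move any jar or the rack, and do not point at any other jar or pass low over its lid.

Things in the scene. Friction and masses are not known exactly. Their poses are not given: they have to be found in the camera images.
- jar_red: specimen jar, 40 mm across, 70 mm tall, about 50 to 100 g, clear wall, paper label, dried seeds inside, red screw lid (40 mm across, 14 mm high). Stands loose on the work surface. Its origin is the centre of its underside, z up.
- jar_red_lid (a point): centre of the top of the red lid, 70 mm above the jar's underside
- jar_blue: specimen jar, 40 mm across, 70 mm tall, about 50 to 100 g, clear wall, paper label, dried seeds inside, blue screw lid (40 mm across, 14 mm high). Stands loose on the work surface. Its origin is the centre of its underside, z up.
- jar_blue_lid (a point): centre of the top of the blue lid, 70 mm above the jar's underside
- jar_white: specimen jar, 40 mm across, 70 mm tall, about 50 to 100 g, clear wall, paper label, dried seeds inside, white screw lid (40 mm across, 14 mm high). Stands loose on the work surface. Its origin is the centre of its underside, z up.
- jar_white_lid (a point): centre of the top of the white lid, 70 mm above the jar's underside
- rack_jar_green: specimen jar, 40 mm across, 70 mm tall, about 50 to 100 g, clear wall, paper label, dried seeds inside, green screw lid (40 mm across, 14 mm high). Stands loose in one of the rack's wells, its lid about 48 mm above the rack's top. Its origin is the centre of its underside, z up.
- rack_jar_green_lid (a point): centre of the top of the green lid, 70 mm above the jar's underside
- rack_jar_black: specimen jar, 40 mm across, 70 mm tall, about 50 to 100 g, clear wall, paper label, dried seeds inside, black screw lid (40 mm across, 14 mm high). Stands loose in one of the rack's wells, its lid about 48 mm above the rack's top. Its origin is the centre of its underside, z up.
- rack_jar_black_lid (a point): centre of the top of the black lid, 70 mm above the jar's underside
- rack: fixed brown wooden rack, 80 x 240 x 30 mm high, origin at the centre of its underside, long side along its own y. Three round wells, 46 mm wide and 22 mm deep, at -75, 0 and +75 mm along its y; two hold jars, one is empty
- gap: fixed yellow plastic disc, 42 mm across and 2 mm thick, lying on the floor of the rack's empty well; origin at the centre of its underside, 8 mm above the work surface
- gap_mouth (a point): centre of the empty well's mouth, level with the rack's top, 30 mm above the work surface

How it is judged:
By the outcome, as a careful person would: the job done as asked, in the order asked, and still so for the second after the job is handed in, with the robot touching nothing.
It also fails if it takes over 43 s, if anything falls off the work surface, if the arm or the gripper's body presses on something with over 40 N, if the wrist force passes 120 N, or if a joint passes its speed limit or range.

## Robot

A 6-joint arm with a two-finger parallel gripper is mounted at the origin on the work surface. World frame = base frame: x ahead of the robot, y to its left, z up, the work surface at z = 0. Lengths are in m, angles in rad, forces in N, time in s.
With the tool pointing down it reaches from about 0.325 to 0.875 m from the base axis. Payload 4.4 kg.
Tool frame: the origin (TCP) lies midway between the tips of the shut fingers; the grasp point (between the pads) lies 19 mm behind it (grasp_offset is the distance from the TCP to the grasp point, in m); y points along the fingers, z is the direction in which the jaws open and shut, and the axes are right-handed (so a half turn about y gives the same grasp; the last joint's range is limited). The gripper opens to 85 mm and grips with 20 to 120 N. Pads are 22 mm wide; open, the fingers measure 114 mm over their backs; the gripper's body (76 mm by 85 mm) begins 54 mm behind the grasp point. The pads swing forward as they close: fully open they stand 13 mm farther back than shut.
Start: joints at [1.133, 0.207, 1.542, -0, 1.393, -0.15], TCP at [0.163, 0.551, 0.195] pointing down, gripper open.
Joint ranges: [-2.73, 2.73], [-0.86, 2.22], [0.23, 2.46], [-1.11, 4.25], [0.08, 2.63], [-2.82, 2.82]. Speed limits (rad/s): [2.79, 2.79, 3.14, 3.14, 3.14, 3.14].

## Interface

Orientations are given as [roll, pitch, yaw] about the fixed x, y, z axes, in that order (R = Rz(yaw) Ry(pitch) Rx(roll)).
In Python, from workcell import get_obs, read_camera, get_calibration, job_done, grasp_offset gives the robot as it stands.
- The arm moves only by the shell command python3 -m handwheel 'ROWS' [FORCE]. ROWS is JSON, a list of rows, each a list of 3 entries, a list of its own where there are three numbers: the shift along the world's x, y, z in m, then the turn, a rotation vector about the world's x, y, z in rad, then the opening, from 0 (shut) to 1 (fully open). In form: [[[dx, dy, dz], [ax, ay, az], claw], ...]. A call has 1 to 20 rows; each row is the pose to reach, as a shift and turn from the pose commanded when the call began; what a row does not reach only later rows make up. A row lasts 1/12 s, in which the tool goes at most 41.7 mm and 7.16 degrees, less where a joint would pass 70% of its speed; a pose out of reach is approached as far as the arm can. A call with a gripper value outside its range is refused whole. The fingers move at their own pace and stop on an object; FORCE is the grip in N (left out, the last holds). Time passes only in rows, so rows that repeat a pose let the fingers close. It gives the time, the measured TCP pose, the force and the opening at its end, in the units of the state.
- get_obs(): the state, without advancing time (a new reading comes with each control period).
- read_camera(name): name is "scene" or "top" or "wrist"; returns (picture, depth): 420x560x3 uint8, red, green, blue; 420x560 float32, m along the optical axis (not along the pixel's ray), 0 where there is no reading.
- get_calibration(name): a dict with "mtx" (3x3 intrinsics, pixels), "world_from_camera" (4x4, takes a point from camera to world coordinates). Camera axes: x right, y up, looking along -z (the intrinsics and any distortion apply to the point x, -y, -z); pixel columns grow to the right and rows downward; lengths in m; the calibration is good to about 2 mm. A picture is of the moment at which its call begins: read the wrist's pose just before it. get_calibration takes no time and is no camera call; for the wrist camera it gives the pose at the moment of the call.
- job_done(): hands the job in, once; it reports no verdict.
The state is a dict: "t": time; "qpos": joint angles; "qd": joint speeds; "joint_torque": joint torques, N m; "tcp_pos": TCP position; "ee_rot": TCP orientation; "ft_force": force on the tool from outside, world axes, zero at the start; "wrist_torque": the same for the moment, N m; "width": finger opening in m.
Only numpy, scipy, OpenCV 4.12 (cv2) and the standard library are available. Lean on these libraries where they do the work, as an engineer would, in place of code of your own. Each camera call takes 0.05 s, during which the arm holds its last target.

## Working session

There is one attempt and no reset: what is moved stays moved. The work goes in short steps, Python scripts to look and compute and a shell command to move; the robot and the scene stay as the last step left them, time stands still between calls to the robot, and variables do not carry over. Pictures are saved under pics/ and viewed, and the job is handed in when it is done.

```bash
mkdir -p pics; python3 - <<'E'
from workcell import *
import cv2,numpy as np
o=get_obs();print(o['t'],o['tcp_pos'],o['ee_rot'],o['width'],grasp_offset)
for n in("top","scene"):
    p,d=read_camera(n);np.savez(f'pics/{n}0.npz',p=p,d=d);cv2.imwrite(f'pics/{n}0.png',p[:,:,::-1])
    print(get_calibration(n))
E
```

```text
0.0 [0.16282799 0.55056947 0.19380199] [-1.57309634e+00  3.53861299e-04 -2.87758885e-01] 0.08506915597069266 0.0187
{'mtx': array([[492.35319944,   0.        , 277.81789533],
       [  0.        , 492.35319944, 207.29355654],
       [  0.        ,   0.        ,   1.        ]]), 'world_from_camera': array([[ 0.02196895,  0.99509746, -0.09642824,  0.42858863],
       [-0.9997536 ,  0.02155981, -0.00528296, -0.00644158],
       [-0.00317808,  0.09652054,  0.99532592,  1.04947084],
       [ 0.        ,  0.        ,  0.        ,  1.        ]])}
{'mtx': array([[404.95060605,   0.        , 285.90194726],
       [  0.        , 404.95060605, 210.0661405 ],
       [  0.        ,   0.        ,   1.        ]]), 'world_from_camera': array([[ 0.81673482, -0.46540211,  0.341094  ,  0.85477689],
       [ 0.57675196,  0.6406701 , -0.50685205, -0.47705526],
       [ 0.01736129,  0.61069035,  0.79167916,  0.84644815],
       [ 0.        ,  0.        ,  0.        ,  1.        ]])}
```

View pics/top0.png

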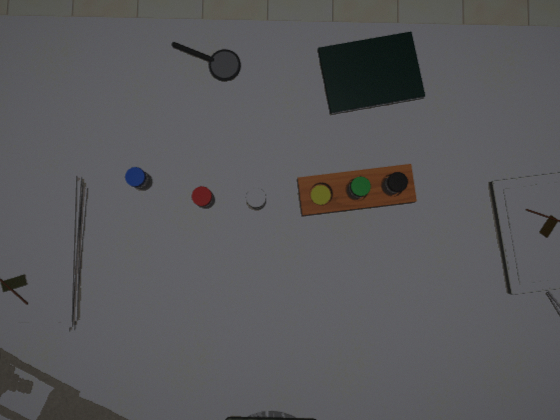

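View pics/scene0.png

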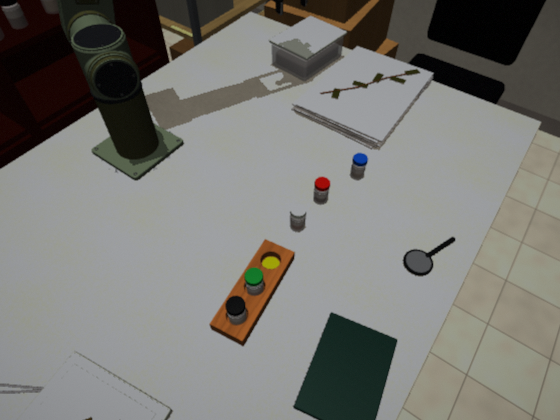

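Top view: red lid near (202,196), white (256,198), blue (136,177), yellow disc (320,194), green (360,187), black (397,182). The scene view shows the same layout, and the arm is clear of it. Next I'll locate each one.

```bash
cat > h.py <<'E'
import cv2,numpy as np
from workcell import *
def ray(n,uv,z):
    c=get_calibration(n);K=c['mtx'];T=c['world_from_camera']
    d=T[:3,:3]@np.array([(uv[0]-K[0,2])/K[0,0],-(uv[1]-K[1,2])/K[1,1],-1]);o=T[:3,3]
    return o+d*(z-o[2])/d[2]
def dep(n,uv,dd):
    c=get_calibration(n);K=c['mtx'];T=c['world_from_camera']
    return T[:3,:3]@(np.array([(uv[0]-K[0,2])/K[0,0],-(uv[1]-K[1,2])/K[1,1],-1])*dd)+T[:3,3]
E
python3 - <<'E'
from h import *
R={'red':((0,10),(170,180),.07),'blue':((105,130),)*2+(.07,),'yellow':((25,34),)*2+(.01,),'green':((45,75),)*2+(.07+.008,)}
for n in('top','scene'):
    f=np.load(f'pics/{n}0.npz');p,d=f['p'],f['d'];h=cv2.cvtColor(p,cv2.COLOR_RGB2HSV)
    for k,(a,b,z) in R.items():
        H=h[...,0];m=(((H>=a[0])&(H<=a[1]))|((H>=b[0])&(H<=b[1])))&(h[...,1]>150)&(h[...,2]>70)
        if k=='red': m&=(h[...,1]>200)&((H<=4)|(H>=170))
        N,L,S,C=cv2.connectedComponentsWithStats(m.astype(np.uint8))
        i=1+np.argmax(S[1:,4]);mm=L==i
        c,(w,hh),_=cv2.minAreaRect(cv2.findNonZero(mm.astype(np.uint8)))
        dd=np.median(d[mm])
        print(n,k,S[i],C[i].round(1),'rect',np.round(c,1),w,hh,'plane',ray(n,c,z).round(4),'centroid',ray(n,C[i],z).round(4),'depth',dep(n,C[i],dd).round(4))
for k,uv,z in(('white',(256,198),.07),('black',(397,182),.078)):
    f=np.load('pics/top0.npz');print(k,ray('top',uv,z),dep('top',uv,f['d'][uv[1],uv[0]]))
# rack mask corners
f=np.load('pics/top0.npz');p=f['p'];h=cv2.cvtColor(p,cv2.COLOR_RGB2HSV)
m=(h[...,0]>4)&(h[...,0]<20)&(h[...,1]>100);m[:140]=0;m[240:]=0;m[:,:290]=0;m[:,430:]=0
c=cv2.minAreaRect(cv2.findNonZero(m.astype(np.uint8)));b=cv2.boxPoints(c);P=np.array([ray('top',x,.03) for x in b]);print(c,P.round(4),P.mean(0))
E
```

```text
Traceback (most recent call last):
ValueError: attempt to get argmax of an empty sequence
```

```bash
python3 - <<'E'
from h import *
seed={'top':dict(red=(202,196,.07),blue=(136,177,.07),yellow=(320,194,.01),green=(361,187,.078),white=(257,198,.07),black=(398,182,.078)),
'scene':dict(red=(322,184,.07),blue=(360,160,.07),yellow=(271,263,.01),green=(254,276,.078))}
for n in seed:
    f=np.load(f'pics/{n}0.npz');p,d=f['p'],f['d'];h=cv2.cvtColor(p,cv2.COLOR_RGB2HSV)
    for k,(u,v,z) in seed[n].items():
        s=h[v,u].astype(int);hd=np.abs((h[...,0].astype(int)-s[0]+90)%180-90)
        m=(hd<8)&(h[...,1]>.6*s[1])&(h[...,2]>.4*s[2])
        if k in('white','black'): m=np.abs(d-d[v,u])<.01
        N,L,S,C=cv2.connectedComponentsWithStats(m.astype(np.uint8));i=L[v,u];mm=L==i
        c,_=cv2.minEnclosingCircle(cv2.findNonZero(mm.astype(np.uint8)))
        print(n,k,s,S[i],C[i].round(1),'circ',ray(n,c,z).round(4),'cen',ray(n,C[i],z).round(4),'depth',dep(n,C[i],np.median(d[mm])).round(4))
f=np.load('pics/top0.npz');p=f['p'];h=cv2.cvtColor(p,cv2.COLOR_RGB2HSV)
m=(h[...,0]>2)&(h[...,0]<20)&(h[...,1]>100)&(h[...,2]>70);m[:140]=0;m[240:]=0;m[:,:290]=0;m[:,430:]=0
c=cv2.minAreaRect(cv2.findNonZero(m.astype(np.uint8)));b=cv2.boxPoints(c);P=np.array([ray('top',x,.03) for x in b]);print(c,P.round(4),P.mean(0))
E
```

```text
top red [  0 174  95] [192 186  20  20 307] [201.5 195.8] circ [0.543  0.1522 0.07  ] cen [0.5432 0.1522 0.07  ] depth [0.5431 0.1521 0.0706]
top blue [111 180  99] [125 167  20  20 298] [134.7 176.4] circ [0.5802 0.2882 0.07  ] cen [0.5797 0.2881 0.07  ] depth [0.5796 0.2879 0.0708]
top yellow [ 30 162  96] [311 185  20  20 303] [320.2 194.6] circ [ 0.5586 -0.0907  0.01  ] cen [ 0.5583 -0.0904  0.01  ] depth [ 0.5583 -0.0903  0.0104]
top green [ 64 156  80] [351 177  19  19 292] [360. 186.] circ [ 0.5688 -0.1638  0.078 ] cen [ 0.5689 -0.1639  0.078 ] depth [ 0.5688 -0.1638  0.0787]
top white [113  10 101] [246 188  20  20 309] [255.3 197.4] circ [0.5423 0.0446 0.07  ] cen [0.5423 0.0442 0.07  ] depth [0.5423 0.0442 0.0706]
top black [15 21 24] [387 172  21  20 324] [397.  181.7] circ [ 0.5784 -0.2374  0.078 ] cen [ 0.5791 -0.2374  0.078 ] depth [ 0.5791 -0.2374  0.0781]
scene red [  1 239 160] [315 177  15  12 146] [322.  182.7] circ [0.5445 0.1458 0.07  ] cen [0.544  0.1465 0.07  ] depth [0.5436 0.1472 0.0691]
scene blue [110 230 156] [353 153  14  11 121] [360.  158.2] circ [0.5807 0.2805 0.07  ] cen [0.5802 0.282  0.07  ] depth [0.5799 0.2829 0.069 ]
scene yellow [ 30 242 160] [262 256  18  13 177] [270.4 262.3] circ [ 0.557  -0.0934  0.01  ] cen [ 0.5549 -0.091   0.01  ] depth [ 0.5548 -0.0908  0.0097]
scene green [ 67 216 118] [245 268  18  16 232] [253.4 275.9] circ [ 0.5704 -0.171   0.078 ] cen [ 0.5698 -0.1701  0.078 ] depth [ 0.5694 -0.1697  0.077 ]
((356.6266784667969, 189.0452423095703), (37.78404998779297, 114.946533203125), 83.0887680053711) [[ 0.5915 -0.0404  0.03  ]
 [ 0.6259 -0.279   0.03  ]
 [ 0.547  -0.2881  0.03  ]
 [ 0.513  -0.0513  0.03  ]] [ 0.56933118 -0.16470743  0.03      ]
```

Top-view ray and depth agree within about 1 mm, and the heights match (0.07, 0.01 and 0.078). Extrapolating black→green by one pitch gives a gap at (0.559, -0.090), which matches the yellow disc. The scene view's y offset of -5 mm comes from lid sides in its mask. I'll travel high with the fingers shut and the jaw axis turned along x.

```bash
python3 -m handwheel '[[[0.005,-0.005,0.01],[0,0,-0.03],0],[[0.02,-0.021,0.02],[0,0,-0.08],0],[[0.04,-0.042,0.03],[0,0,-0.15],0],[[0.06,-0.063,0.03],[0,0,-0.22],0],[[0.085,-0.089,0.03],[0,0,-0.3],0],[[0.11,-0.115,0.03],[0,0,-0.38],0],[[0.135,-0.142,0.03],[0,0,-0.46],0],[[0.16,-0.168,0.03],[0,0,-0.54],0],[[0.185,-0.194,0.03],[0,0,-0.62],0],[[0.21,-0.22,0.03],[0,0,-0.7],0],[[0.235,-0.247,0.03],[0,0,-0.78],0],[[0.26,-0.273,0.03],[0,0,-0.86],0],[[0.285,-0.299,0.03],[0,0,-0.94],0],[[0.31,-0.325,0.03],[0,0,-1.02],0],[[0.33,-0.347,0.03],[0,0,-1.1],0],[[0.35,-0.368,0.03],[0,0,-1.18],0],[[0.365,-0.383,0.03],[0,0,-1.24],0],[[0.375,-0.394,0.03],[0,0,-1.27],0],[[0.38,-0.399,0.03],[0,0,-1.28],0],[[0.38,-0.399,0.03],[0,0,-1.28],0]]'
python3 - <<'E'
from h import *
o=get_obs();print(o['t'],o['tcp_pos'],o['ee_rot'],o['qpos'],o['width'])
p,d=read_camera('wrist');cv2.imwrite('pics/w1.png',p[:,:,::-1])
p,d=read_camera('scene');cv2.imwrite('pics/s1.png',p[:,:,::-1])
E
```

```text
t: 1.77
tcp_pos: [0.5438, 0.1513, 0.2251]
ee_rot: [-1.571, -0.0, -1.569]
ft_force: [0.4, -0.1, -0.2]
width: 0.0003
1.7667 [0.54380556 0.15133604 0.22508294] [-1.57087629e+00 -6.15050036e-05 -1.56946125e+00] [ 1.18146379e-01  1.62235159e-01  1.53085357e+00 -5.21553311e-05
  1.44859051e+00  1.16817665e-01] 0.0002844168471181043
```

View pics/w1.png

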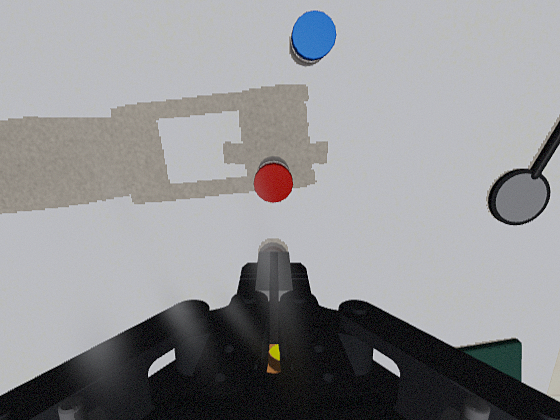

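View pics/s1.png

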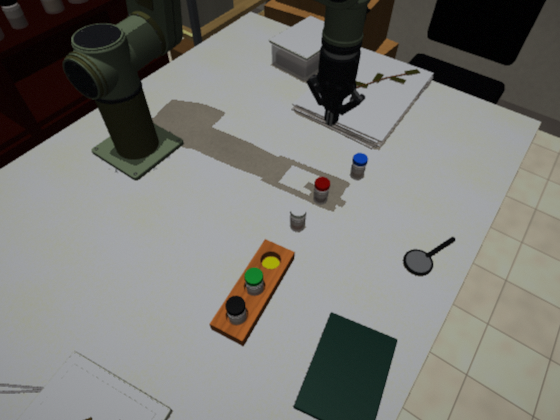

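The wrist view shows the red lid at (273,183) with the shut fingertips near (273,250). The scene view shows the tips near (332,122). I'll check both against the lid position and the measured TCP.

```bash
python3 - <<'E'
from h import *
o=get_obs();t=o['tcp_pos'];print(t)
print('scene tip',ray('scene',(332,122),.225))
for n in('wrist','scene','top'):
    c=get_calibration(n);T=np.linalg.inv(c['world_from_camera']);q=T[:3,:3]@t+T[:3,3];K=c['mtx'];print(n,'tcp proj',K[0,0]*q[0]/-q[2]+K[0,2],K[1,1]*q[1]/q[2]+K[1,2], c['world_from_camera'][:3,3])
for k,uv in(('red',(273,183)),('blue',(314,35))): print(k,ray('wrist',uv,.07))
p,d=read_camera('top');cv2.imwrite('pics/t1.png',p[:,:,::-1])
E
```

```text
[0.54255467 0.1529505  0.22500745]
scene tip [0.5242939  0.19637083 0.225     ]
wrist tcp proj 273.08899485452 239.7272011568879 [0.54271039 0.22436927 0.40416389]
scene tcp proj 328.94965471441407 135.31168856220506 [ 0.85477689 -0.47705526  0.84644815]
top tcp proj 186.59816228629916 185.25225218966727 [ 0.42858863 -0.00644158  1.04947084]
red [0.54207943 0.15214849 0.07      ]
blue [0.57807953 0.2869262  0.07      ]
```

View pics/t1.png

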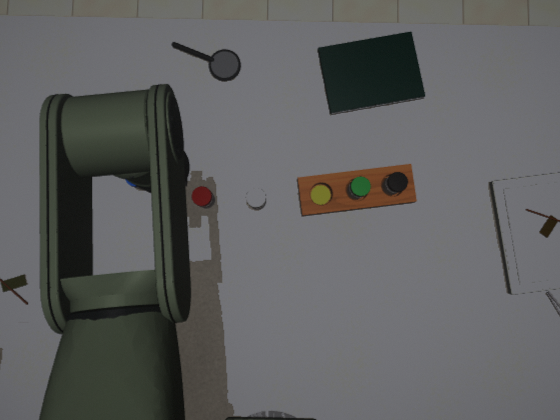

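```bash
python3 - <<'E'
import cv2
p=cv2.imread('pics/s1.png')[60:220,270:400];cv2.imwrite('pics/s1c.png',cv2.resize(p,None,fx=3.6,fy=3.6,interpolation=cv2.INTER_NEAREST))
E
```

```text
(no output)
```

View pics/s1c.png

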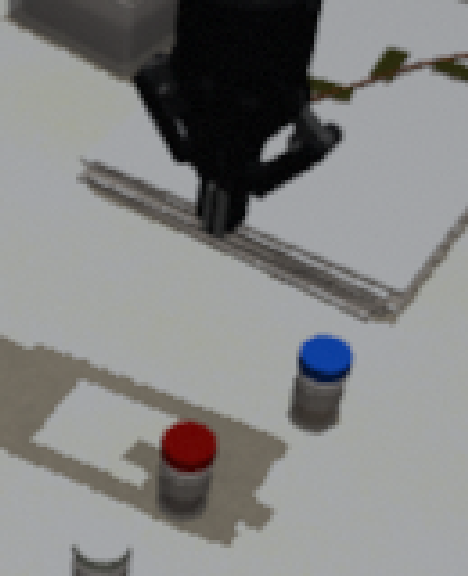

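```bash
python3 - <<'E'
from h import *
p,d=read_camera('scene')
for v in range(112,142,2): print(v,[f"{d[v,u]:.3f}" for u in range(320,342,3)],p[v,329])
print('tcp expected depth', -(np.linalg.inv(get_calibration('scene')['world_from_camera'])@np.r_[get_obs()['tcp_pos'],1])[2])
p,d=read_camera('wrist')
for v in range(225,300,6): print(v,[f"{d[v,u]:.3f}" for u in range(252,296,6)],p[v,273])
print('tcp expected depth', -(np.linalg.inv(get_calibration('wrist')['world_from_camera'])@np.r_[get_obs()['tcp_pos'],1])[2])
cv2.imwrite('pics/w1c.png',cv2.resize(p[210:330,200:350],None,fx=4,fy=4,interpolation=cv2.INTER_NEAREST))
u,v=329,124
E
```

```text
112 ['1.263', '1.270', '0.863', '0.856', '0.844', '0.842', '0.834', '0.832'] [22 22 22]
114 ['1.260', '1.263', '0.862', '0.859', '0.855', '0.852', '0.868', '0.835'] [14 15 14]
116 ['1.258', '1.249', '0.867', '0.861', '0.860', '0.856', '1.254', '1.250'] [15 15 14]
118 ['1.261', '1.256', '0.869', '0.865', '0.866', '0.863', '1.247', '1.247'] [23 24 23]
120 ['1.265', '1.265', '0.877', '0.870', '0.871', '0.865', '1.244', '1.246'] [27 26 25]
122 ['1.269', '1.261', '0.876', '0.872', '0.877', '0.872', '1.236', '1.234'] [32 31 32]
124 ['1.276', '1.282', '0.882', '0.876', '0.877', '1.240', '1.240', '1.233'] [35 34 34]
126 ['1.278', '1.277', '1.266', '1.265', '1.252', '1.255', '1.240', '1.233'] [94 90 85]
128 ['1.266', '1.278', '1.272', '1.266', '1.270', '1.255', '1.245', '1.234'] [100  97  92]
130 ['1.265', '1.263', '1.262', '1.264', '1.266', '1.255', '1.248', '1.243'] [164 166 163]
132 ['1.257', '0.000', '1.260', '1.262', '1.264', '0.000', '1.253', '1.253'] [164 166 163]
134 ['1.254', '1.254', '1.253', '1.256', '1.262', '1.254', '1.258', '1.253'] [163 166 163]
136 ['1.249', '1.248', '1.248', 
[... 773 characters left out ...]
0.147', '0.146', '0.145', '0.440'] [79 73 80]
261 ['0.442', '0.140', '0.140', '0.140', '0.141', '0.140', '0.141', '0.440'] [80 80 87]
267 ['0.143', '0.136', '0.135', '0.134', '0.136', '0.136', '0.135', '0.143'] [84 83 87]
273 ['0.140', '0.130', '0.130', '0.131', '0.131', '0.130', '0.132', '0.139'] [77 79 81]
279 ['0.133', '0.126', '0.127', '0.126', '0.124', '0.126', '0.126', '0.134'] [76 75 80]
285 ['0.130', '0.122', '0.122', '0.121', '0.122', '0.121', '0.121', '0.129'] [70 73 72]
291 ['0.115', '0.116', '0.118', '0.117', '0.119', '0.118', '0.116', '0.116'] [71 69 73]
297 ['0.108', '0.113', '0.112', '0.119', '0.119', '0.112', '0.113', '0.111'] [63 64 68]
tcp expected depth 0.19205711302107084
```

View pics/w1c.png

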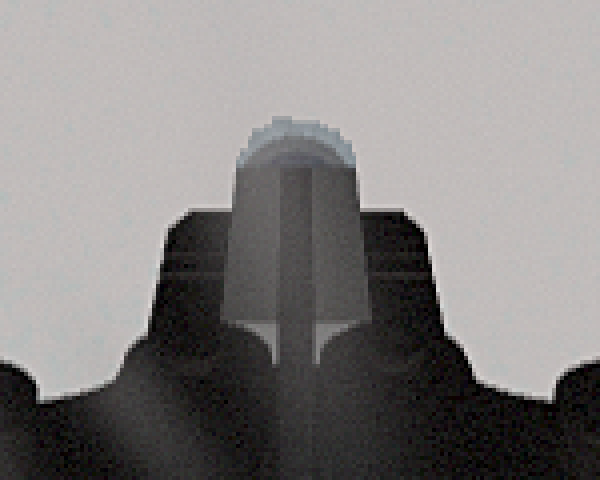

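The measured tip depths (0.147 wrist, 0.88 scene) don't match the reported TCP. I'll compute where the visible tip actually is.

```bash
python3 - <<'E'
from h import *
print(get_obs()['tcp_pos'],get_obs()['t'],get_obs()['width'],get_obs()['ee_rot'])
print(dep('scene',(329,125),.880))
for v,z in((253,.148),(261,.140),(273,.131),(285,.1215),(291,.117)): print(v,dep('wrist',(273,v),z))
E
```

```text
[0.54236201 0.15343298 0.22505677] 2.0167 -0.0003349733951439034 [-1.57114292e+00  2.52101534e-04 -1.56579577e+00]
[0.54507364 0.1414239  0.26428726]
253 [0.54236411 0.16430371 0.26778271]
261 [0.54238237 0.16441975 0.27608747]
273 [0.54240684 0.16387294 0.28562956]
285 [0.5424275  0.16418572 0.29543999]
291 [0.54243659 0.1644542  0.30005165]
```

```bash
python3 - <<'E'
from h import *
p,d=read_camera('wrist')
for uv in((100,30),(400,150),(400,50),(273,183),(314,35),(230,240),(267,249),(275,247)): print(uv,p[uv[1],uv[0]],d[uv[1],uv[0]],dep('wrist',uv,d[uv[1],uv[0]]))
T=np.linalg.inv(get_calibration('wrist')['world_from_camera']);K=get_calibration('wrist')['mtx']
def pr(x):
    q=T[:3,:3]@x+T[:3,3];return K[0,0]*q[0]/-q[2]+K[0,2],K[1,1]*q[1]/q[2]+K[1,2],-q[2]
print('white lid',pr(np.array([.5423,.0444,.07])),'far base',pr(np.array([.5423,.0444,.0])),pr(np.array([.5423,.0644,.0])))
print(get_calibration('wrist'))
E
```

```text
(100, 30) [188 188 190] 0.36422625 [0.35580323 0.30387531 0.00114645]
(400, 150) [187 188 194] 0.39968592 [0.69115642 0.17814703 0.00151753]
(400, 50) [187 188 189] 0.36975884 [0.67942659 0.28600379 0.00096847]
(273, 183) [154  27  22] 0.33930188 [0.54209658 0.15290831 0.07173373]
(314, 35) [ 58 124 196] 0.30359897 [0.57802988 0.28749766 0.06938908]
(230, 240) [189 191 194] 0.4323429 [0.48770756 0.06331728 0.00105236]
(267, 249) [123 116 119] 0.41943195 [0.53505798 0.05774022 0.01619976]
(275, 247) [109 111 108] 0.42125714 [0.54492676 0.05944538 0.01380564]
white lid (np.float64(272.6861380531679), np.float64(279.93182182155624), np.float64(0.37159152385704963)) far base (np.float64(272.84877262118505), np.float64(253.59127051688978), np.float64(0.43874540240068977)) (np.float64(272.9263915444015), np.float64(239.1294207578723), np.float64(0.4331004525116863))
{'mtx': array([[339.90967028,   0.        , 273.53622481],
       [  0.        , 339.90967028, 207.84269247],
       [  0.        ,   0.        ,   1.        ]]), 'world_from_camera': array([[ 9.99984608e-01, -5.46078416e-03, -9.81537879e-04,
         5.42434220e-01],
       [ 5.51579246e-03,  9.59325767e-01,  2.82247494e-01,
         2.24888753e-01],
       [-5.99678068e-04, -2.82248564e-01,  9.59341122e-01,
         4.04238938e-01],
       [ 0.00000000e+00,  0.00000000e+00,  0.00000000e+00,
         1.00000000e+00]])}
```

Colour and depth from two cameras agree that the shut fingertips end at z≈0.265 with x and y as reported. The reported TCP is 0.225, about 40 mm too low. Known heights (table, lids) come out right in the same images, and the pad centre is about 19 mm behind the visible tip, as specified. So I'll trust the visible tip, go down partway and measure again.

```bash
python3 -m handwheel '[[[0.0005,-0.0005,-0.02],[0,0,0],0],[[0.0005,-0.0005,-0.04],[0,0,0],0],[[0.0005,-0.0005,-0.06],[0,0,0],0],[[0.0005,-0.0005,-0.08],[0,0,0],0],[[0.0005,-0.0005,-0.095],[0,0,0],0],[[0.0005,-0.0005,-0.1],[0,0,0],0],[[0.0005,-0.0005,-0.1],[0,0,0],0],[[0.0005,-0.0005,-0.1],[0,0,0],0]]'
python3 - <<'E'
from h import *
print(get_obs()['tcp_pos'],get_obs()['ft_force'])
p,d=read_camera('scene');cv2.imwrite('pics/s2.png',cv2.resize(p[100:220,270:400,::-1],None,fx=4.5,fy=4.5,interpolation=cv2.INTER_NEAREST))
np.savez('pics/s2.npz',p=p,d=d)
p,d=read_camera('wrist');cv2.imwrite('pics/w2.png',p[:,:,::-1])
for v in range(235,262,3): print(v,d[v,273],dep('wrist',(273,v),d[v,273]))
E
```

```text
t: 2.73
tcp_pos: [0.5439, 0.1523, 0.1256]
ee_rot: [-1.57, 0.0, -1.567]
ft_force: [0.3, -0.3, 0.4]
width: -0.0002
[0.54388078 0.15232111 0.12555054] [ 0.28220249 -0.31755362  0.35073775]
235 0.2523961 [0.54495411 0.13315773 0.06933466]
238 0.2511723 [0.54495838 0.13146998 0.07110653]
241 0.32727483 [0.54513873 0.10075331 0.00081428]
244 0.3285076 [5.45150679e-01 9.75085922e-02 4.83395933e-04]
247 0.32933545 [5.45161754e-01 9.44019721e-02 5.33970277e-04]
250 0.33029357 [5.45173183e-01 9.12290857e-02 4.68249035e-04]
253 0.14719844 [0.54474491 0.16341817 0.17008787]
256 0.14504938 [0.54474381 0.16307012 0.17243025]
259 0.14154135 [0.54473927 0.16333804 0.176008  ]
```

View pics/s2.png

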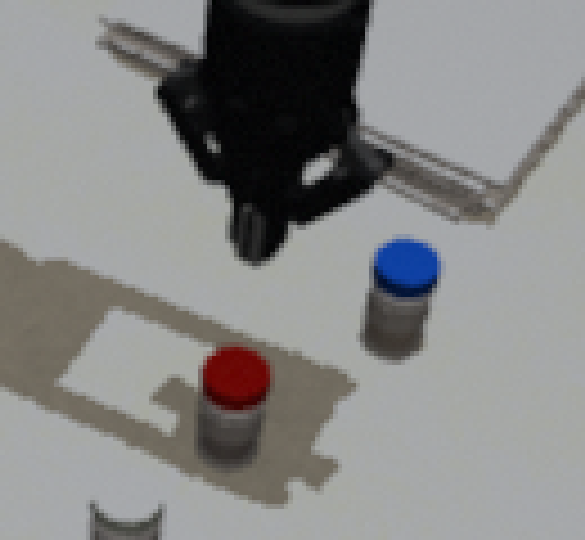

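View pics/w2.png

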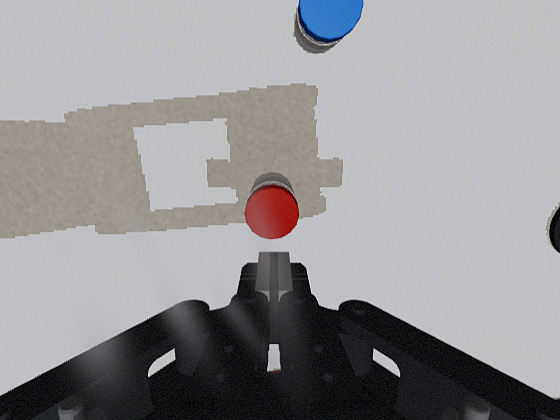

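The visible tip moved down with the arm to z≈0.168 (wrist row 252), with reported z 0.1255. The offset is a steady 41 ± 2 mm. The red lid (272,212) lines up in column with the fingers. For a tip at 0.095 I need to go down about 70 mm; first 45 mm, then a check.

```bash
python3 -m handwheel '[[[0,0,-0.015],[0,0,0],0],[[0,0,-0.03],[0,0,0],0],[[0,0,-0.04],[0,0,0],0],[[0,0,-0.045],[0,0,0],0],[[0,0,-0.045],[0,0,0],0],[[0,0,-0.045],[0,0,0],0]]'
python3 - <<'E'
from h import *
print(get_obs()['tcp_pos'],get_obs()['ft_force'])
p,d=read_camera('scene');cv2.imwrite('pics/s3.png',cv2.resize(p[100:220,270:400,::-1],None,fx=4.5,fy=4.5,interpolation=cv2.INTER_NEAREST))
p,d=read_camera('wrist');cv2.imwrite('pics/w3.png',p[:,:,::-1])
for v in range(241,262,2): print(v,d[v,270],dep('wrist',(270,v),d[v,270]))
E
```

```text
t: 3.33
tcp_pos: [0.5441, 0.1519, 0.0804]
ee_rot: [-1.57, 0.0, -1.568]
ft_force: [-0.8, 0.4, -0.3]
width: -0.0001
[0.54410385 0.15188514 0.0804216 ] [-0.83505483  0.36042948 -0.29072722]
241 0.20291184 [0.54283429 0.14719299 0.07111577]
243 0.20408198 [0.54282898 0.14560123 0.07036428]
245 0.20463283 [0.54282841 0.144236   0.0701917 ]
247 0.20470363 [0.5428315  0.1430531  0.07046588]
249 0.20429768 [0.54283819 0.14205934 0.07118139]
251 0.14959778 [0.54325406 0.16300785 0.12203777]
253 0.14705181 [0.54327585 0.1632065  0.12463324]
255 0.14645052 [0.54328297 0.16262618 0.12543074]
257 0.14346701 [0.54330789 0.16305553 0.12841444]
259 0.14241579 [0.54331828 0.16269418 0.12961652]
261 0.14071506 [0.54333347 0.16262547 0.13140957]
```

View pics/s3.png

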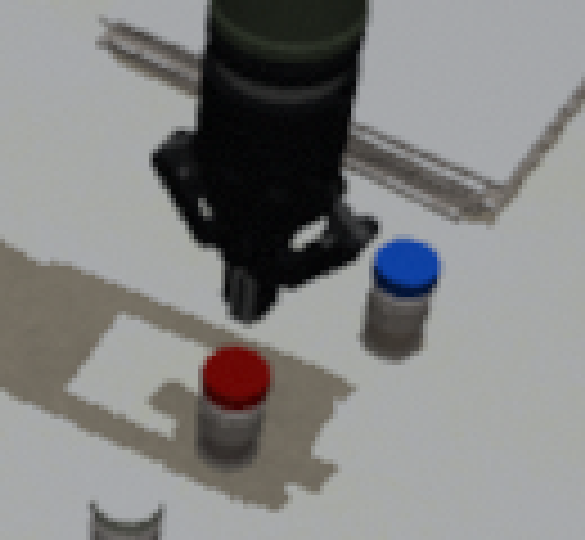

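View pics/w3.png

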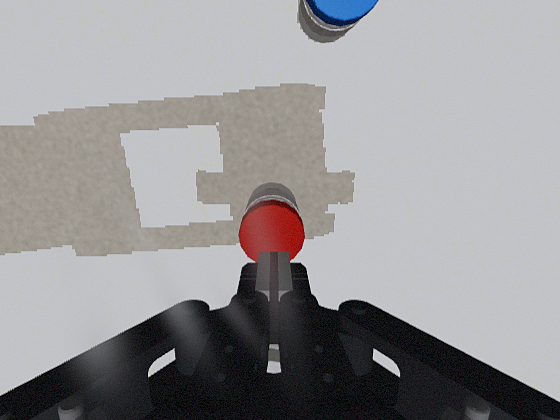

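The tip is at z≈0.121, clearly above the lid in the scene view and centred over it in the wrist view. Down 26 mm more, then hold.

```bash
python3 -m handwheel '[[[-0.0005,0,-0.007],[0,0,0],0],[[-0.0005,0,-0.014],[0,0,0],0],[[-0.0005,0,-0.02],[0,0,0],0],[[-0.0005,0,-0.024],[0,0,0],0],[[-0.0005,0,-0.026],[0,0,0],0],[[-0.0005,0,-0.026],[0,0,0],0],[[-0.0005,0,-0.026],[0,0,0],0]]'
python3 - <<'E'
from h import *
print(get_obs()['tcp_pos'],get_obs()['ft_force'])
p,d=read_camera('scene');cv2.imwrite('pics/s4.png',cv2.resize(p[100:220,270:400,::-1],None,fx=4.5,fy=4.5,interpolation=cv2.INTER_NEAREST))
for v in range(178,200): 
  if d[v,323]<1.05: print(v,p[v,323],d[v,323],dep('scene',(323,v),d[v,323]).round(4))
p,d=read_camera('wrist');cv2.imwrite('pics/w4.png',p[:,:,::-1])
for v in range(245,262,2): print(v,d[v,270],dep('wrist',(270,v),d[v,270]).round(4))
E
```

```text
t: 4.02
tcp_pos: [0.5431, 0.1518, 0.0537]
ee_rot: [-1.571, -0.0, -1.568]
ft_force: [0.0, -0.5, -0.2]
width: -0.0002
[0.54311065 0.15184324 0.05370642] [ 0.03226895 -0.49574974 -0.17799109]
178 [44 40 39] 1.009605 [0.5487 0.1392 0.0976]
179 [72 26 26] 1.0132712 [0.5488 0.1399 0.0933]
180 [103  10   9] 1.0449022 [0.5404 0.1575 0.0683]
181 [108   6   3] 1.0387369 [0.5435 0.1521 0.0713]
182 [109   7   7] 1.0415692 [0.5438 0.1521 0.0676]
183 [110   8   6] 1.0400354 [0.5455 0.1496 0.0672]
184 [109   5   2] 1.0345322 [0.5483 0.1446 0.0697]
185 [110   9   5] 1.035307 [0.5493 0.1435 0.0676]
186 [109   7   3] 1.0298182 [0.5521 0.1385 0.0702]
187 [108   7   5] 1.0295624 [0.5533 0.1368 0.0688]
188 [88  8  6] 1.0259036 [0.5556 0.1329 0.07  ]
189 [60  2  1] 1.0303936 [0.5555 0.134  0.0651]
190 [63  3  3] 1.034195 [0.5555 0.1346 0.0606]
191 [95 77 74] 1.0376495 [0.5557 0.135  0.0564]
192 [108 104 102] 1.0390128 [0.5565 0.1342 0.0538]
193 [86 82 79] 1.0461684 [0.5557 0.1367 0.0468]
194 [82 78 75] 1.0462247 [0.5569 0.1351 0.0452]
195 [70 66 63] 1.0496824 [0.5571 0.1355 0.041 ]
245 0.17614372 [0.5419 0.1552 0.0698]
247 0.17646055 [0.5419 0.1541 0.0698]
249 0.17585106 [0.542  0.1533 0.0707]
251 0.15154952 [0.5422 0.1622 0.0934]
253 0.14742452 [0.5422 0.163  0.0975]
255 0.14628659 [0.5422 0.1626 0.0988]
257 0.14333528 [0.5423 0.163  0.1017]
259 0.14170058 [0.5423 0.1629 0.1035]
261 0.13961858 [0.5423 0.163  0.1056]
```

View pics/s4.png

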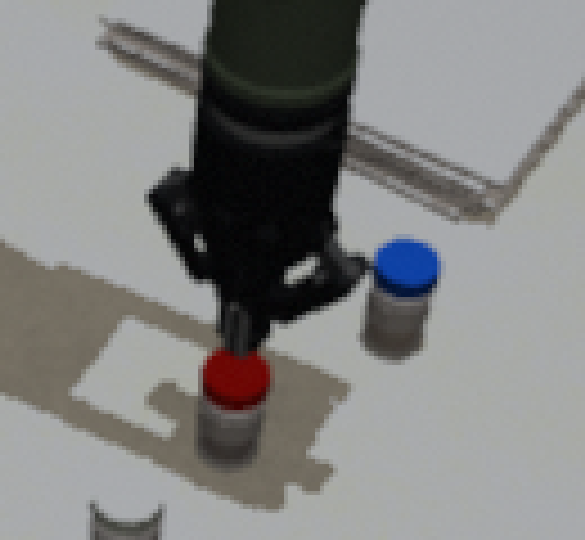

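View pics/w4.png

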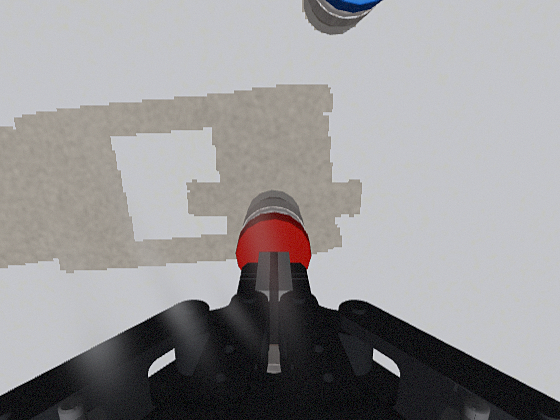

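The tips are at z≈0.095, 25 mm above the lid (0.070) and centred, with no contact force. Hold about 2.7 s.

```bash
python3 -m handwheel '[[[0,0,0],[0,0,0],0],[[0,0,0],[0,0,0],0],[[0,0,0],[0,0,0],0],[[0,0,0],[0,0,0],0],[[0,0,0],[0,0,0],0],[[0,0,0],[0,0,0],0],[[0,0,0],[0,0,0],0],[[0,0,0],[0,0,0],0],[[0,0,0],[0,0,0],0],[[0,0,0],[0,0,0],0],[[0,0,0],[0,0,0],0],[[0,0,0],[0,0,0],0],[[0,0,0],[0,0,0],0],[[0,0,0],[0,0,0],0],[[0,0,0],[0,0,0],0],[[0,0,0],[0,0,0],0],[[0,0,0],[0,0,0],0],[[0,0,0],[0,0,0],0]]'
python3 -m handwheel '[[[0,0,0],[0,0,0],0],[[0,0,0],[0,0,0],0],[[0,0,0],[0,0,0],0],[[0,0,0],[0,0,0],0],[[0,0,0],[0,0,0],0],[[0,0,0],[0,0,0],0],[[0,0,0],[0,0,0],0],[[0,0,0],[0,0,0],0],[[0,0,0],[0,0,0],0],[[0,0,0],[0,0,0],0],[[0,0,0],[0,0,0],0],[[0,0,0],[0,0,0],0],[[0,0,0],[0,0,0],0],[[0,0,0],[0,0,0],0]]'
```

```text
t: 5.62
tcp_pos: [0.5432, 0.1519, 0.054]
ee_rot: [-1.571, 0.0, -1.568]
ft_force: [0.0, 0.4, 0.0]
width: 0.0002
t: 6.78
tcp_pos: [0.5432, 0.1518, 0.054]
ee_rot: [-1.571, -0.0, -1.568]
ft_force: [0.4, -0.1, -0.6]
width: 0.0
```

Now rise, swing round white jar at x≈0.45, and stop high over the well.

```bash
python3 -m handwheel '[[[0,0,0.01],[0,0,0],0],[[0,0,0.03],[0,0,0],0],[[0,0,0.06],[0,0,0],0],[[0,0,0.09],[0,0,0],0],[[0,0,0.12],[0,0,0],0],[[-0.01,0,0.145],[0,0,0],0],[[-0.035,-0.01,0.15],[0,0,0],0],[[-0.06,-0.025,0.15],[0,0,0],0],[[-0.08,-0.045,0.15],[0,0,0],0],[[-0.09,-0.07,0.15],[0,0,0],0],[[-0.09,-0.1,0.15],[0,0,0],0],[[-0.09,-0.13,0.15],[0,0,0],0],[[-0.085,-0.16,0.15],[0,0,0],0],[[-0.07,-0.185,0.15],[0,0,0],0],[[-0.05,-0.21,0.15],[0,0,0],0],[[-0.025,-0.23,0.15],[0,0,0],0],[[0,-0.24,0.14],[0,0,0],0],[[0.0153,-0.2422,0.125],[0,0,0],0],[[0.0153,-0.2422,0.11],[0,0,0],0],[[0.0153,-0.2422,0.11],[0,0,0],0]]'
python3 - <<'E'
from h import *
print(get_obs()['tcp_pos'],get_obs()['ft_force'])
p,d=read_camera('scene');cv2.imwrite('pics/s5.png',p[:,:,::-1])
p,d=read_camera('wrist');cv2.imwrite('pics/w5.png',p[:,:,::-1])
for v in range(247,262,2): print(v,d[v,270],dep('wrist',(270,v),d[v,270]).round(4))
h=cv2.cvtColor(p,cv2.COLOR_RGB2HSV);m=((h[...,0]>24)&(h[...,0]<36)&(h[...,1]>150)).astype(np.uint8)
N,L,S,C=cv2.connectedComponentsWithStats(m);i=1+np.argmax(S[1:,4]);print(S[i],C[i],ray('wrist',C[i],.01))
E
```

```text
t: 8.45
tcp_pos: [0.5568, -0.0901, 0.161]
ee_rot: [-1.577, 0.002, -1.568]
ft_force: [-0.9, 0.8, -0.9]
width: 0.0001
[ 0.55680741 -0.09014179  0.16102943] [-0.92876398  0.75361587 -0.85468722]
247 0.35199255 [ 0.5544 -0.1568  0.0168]
249 0.34917006 [ 0.5544 -0.1577  0.02  ]
251 0.15106267 [ 0.5566 -0.0797  0.2035]
253 0.1475845 [ 0.5566 -0.0791  0.207 ]
255 0.0 [ 0.5582 -0.0187  0.343 ]
257 0.14421779 [ 0.5566 -0.0794  0.2106]
259 0.14167017 [ 0.5567 -0.0791  0.2131]
261 0.14061604 [ 0.5567 -0.0794  0.2143]
[ 255  167   42   40 1309] [275.22383499 186.02826585] [ 0.55948201 -0.09376234  0.01      ]
```

View pics/s5.png

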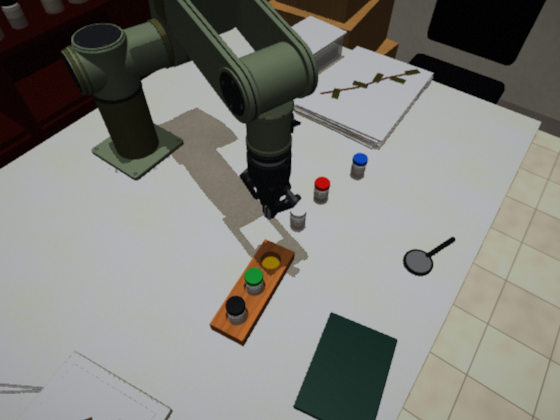

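View pics/w5.png

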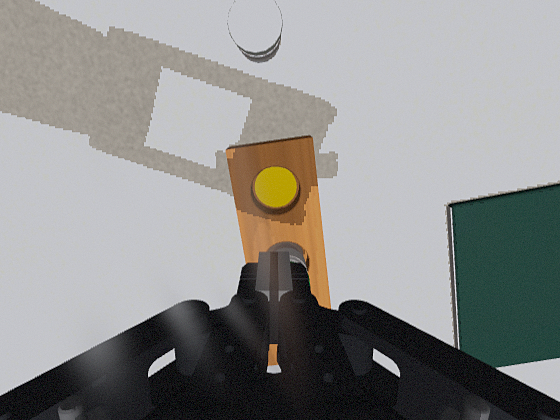

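The wrist view shows the disc at (275,186) and the scene shows the tool over the rack's empty end. The arm was still settling, so I'll go down 85 mm, settle and measure again.

```bash
python3 -m handwheel '[[[0,0,-0.015],[0,0,0],0],[[0,0,-0.035],[0,0,0],0],[[0,0,-0.055],[0,0,0],0],[[0,0,-0.075],[0,0,0],0],[[0,0,-0.085],[0,0,0],0],[[0,0,-0.085],[0,0,0],0],[[0,0,-0.085],[0,0,0],0],[[0,0,-0.085],[0,0,0],0],[[0,0,-0.085],[0,0,0],0]]'
python3 - <<'E'
from h import *
print(get_obs()['tcp_pos'],get_obs()['ft_force'])
for _ in range(2):
  c=get_calibration('wrist')
  p,d=read_camera('wrist');cv2.imwrite('pics/w6.png',p[:,:,::-1])
  h=cv2.cvtColor(p,cv2.COLOR_RGB2HSV);m=((h[...,0]>24)&(h[...,0]<36)&(h[...,1]>150)).astype(np.uint8)
  N,L,S,C=cv2.connectedComponentsWithStats(m);i=1+np.argmax(S[1:,4]);q,r=cv2.minEnclosingCircle(cv2.findNonZero((L==i).astype(np.uint8)));print(S[i],C[i],ray('wrist',C[i],.01),q,r,ray('wrist',q,.01))
  # well mouth: brown/orange edge left-right at z .03
for v in range(249,262,2): print(v,d[v,270],dep('wrist',(270,v),d[v,270]).round(4))
p,d=read_camera('scene');cv2.imwrite('pics/s6.png',cv2.resize(p[180:330,200:340,::-1],None,fx=4,fy=4,interpolation=cv2.INTER_NEAREST))
E
```

```text
t: 9.3
tcp_pos: [0.5601, -0.0908, 0.0811]
ee_rot: [-1.567, -0.001, -1.568]
ft_force: [1.4, 0.8, -0.1]
width: 0.0001
[ 0.56005416 -0.09076635  0.08107314] [ 1.41895646  0.83736512 -0.13029571]
[ 244  185   54   49 2088] [270.95354406 208.49185824] [ 0.55834826 -0.09341127  0.01      ] (270.68182373046875, 208.18182373046875) 26.953718185424805 [ 0.55813954 -0.09316382  0.01      ]
[ 244  185   55   49 2096] [271.2476145  208.60543893] [ 0.55829199 -0.09333318  0.01      ] (271.0, 208.0) 27.074071884155273 [ 0.55810155 -0.09285002  0.01      ]
249 0.24896748 [ 0.5575 -0.1184  0.0294]
251 0.15050389 [ 0.5582 -0.08    0.1207]
253 0.14754814 [ 0.5582 -0.0796  0.1236]
255 0.14561488 [ 0.5582 -0.0796  0.1257]
257 0.14419498 [ 0.5582 -0.0798  0.1272]
259 0.14215356 [ 0.5583 -0.0798  0.1293]
261 0.14006034 [ 0.5583 -0.0797  0.1315]
```

View pics/s6.png

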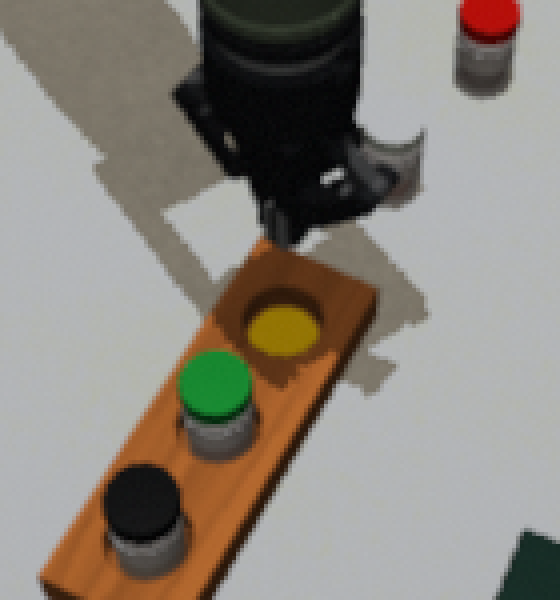

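View pics/w6.png

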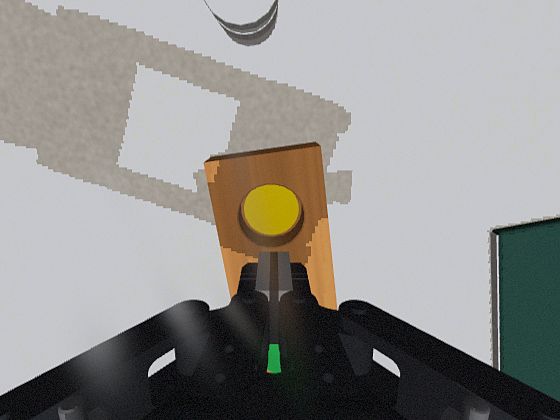

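Tip centre is (0.558, -0.091) and the disc centre is (0.558, -0.091), allowing for the rim hiding part of it in the wrist view. Down 65 mm in total, to tip 0.055, and check.

```bash
python3 -m handwheel '[[[0,0,-0.01],[0,0,0],0],[[0,0,-0.02],[0,0,0],0],[[0,0,-0.03],[0,0,0],0],[[0,0,-0.04],[0,0,0],0],[[0,0,-0.05],[0,0,0],0],[[0,0,-0.058],[0,0,0],0],[[0,0,-0.063],[0,0,0],0],[[0,0,-0.065],[0,0,0],0],[[0,0,-0.065],[0,0,0],0],[[0,0,-0.065],[0,0,0],0],[[0,0,-0.065],[0,0,0],0]]'
python3 - <<'E'
from h import *
print(get_obs()['tcp_pos'],get_obs()['ft_force'])
p,d=read_camera('wrist');cv2.imwrite('pics/w7.png',p[:,:,::-1])
for v in range(249,262,2): print(v,d[v,270],dep('wrist',(270,v),d[v,270]).round(4))
p,d=read_camera('scene');cv2.imwrite('pics/s7.png',cv2.resize(p[180:330,200:340,::-1],None,fx=4,fy=4,interpolation=cv2.INTER_NEAREST))
E
```

```text
t: 10.37
tcp_pos: [0.5592, -0.0906, 0.0146]
ee_rot: [-1.569, -0.0, -1.568]
ft_force: [-0.4, -0.5, 0.8]
width: 0.0
[ 0.55919809 -0.0905503   0.01463895] [-0.37310522 -0.5455285   0.7774805 ]
249 0.19942969 [ 0.5574 -0.0985  0.0094]
251 0.15135969 [ 0.5578 -0.0802  0.0541]
253 0.14687538 [ 0.5579 -0.0792  0.0585]
255 0.14505716 [ 0.5579 -0.0793  0.0604]
257 0.14364743 [ 0.5579 -0.0795  0.0619]
259 0.14298792 [ 0.5579 -0.08    0.0628]
261 0.13978261 [ 0.5579 -0.0795  0.0659]
```

View pics/s7.png

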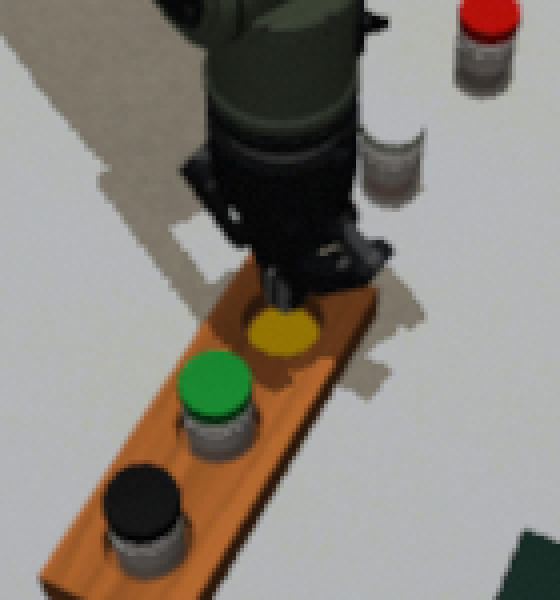

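View pics/w7.png

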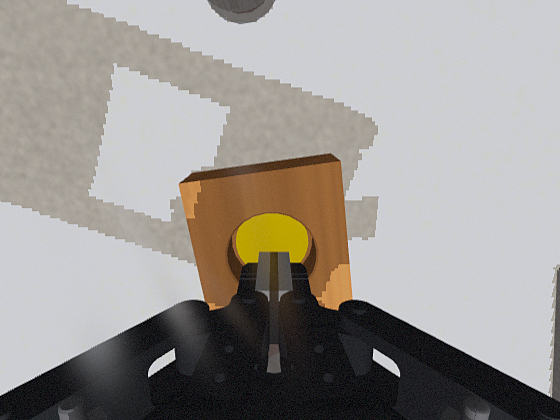

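The tips are at z≈0.055, 25 mm above the mouth and centred on the well (disc at column 272, fingers at 273). Hold about 3 s.

```bash
python3 -m handwheel '[[[0,0,0],[0,0,0],0],[[0,0,0],[0,0,0],0],[[0,0,0],[0,0,0],0],[[0,0,0],[0,0,0],0],[[0,0,0],[0,0,0],0],[[0,0,0],[0,0,0],0],[[0,0,0],[0,0,0],0],[[0,0,0],[0,0,0],0],[[0,0,0],[0,0,0],0],[[0,0,0],[0,0,0],0],[[0,0,0],[0,0,0],0],[[0,0,0],[0,0,0],0],[[0,0,0],[0,0,0],0],[[0,0,0],[0,0,0],0],[[0,0,0],[0,0,0],0],[[0,0,0],[0,0,0],0],[[0,0,0],[0,0,0],0],[[0,0,0],[0,0,0],0]]'
python3 -m handwheel '[[[0,0,0],[0,0,0],0],[[0,0,0],[0,0,0],0],[[0,0,0],[0,0,0],0],[[0,0,0],[0,0,0],0],[[0,0,0],[0,0,0],0],[[0,0,0],[0,0,0],0],[[0,0,0],[0,0,0],0],[[0,0,0],[0,0,0],0],[[0,0,0],[0,0,0],0],[[0,0,0],[0,0,0],0],[[0,0,0],[0,0,0],0],[[0,0,0],[0,0,0],0],[[0,0,0],[0,0,0],0],[[0,0,0],[0,0,0],0],[[0,0,0],[0,0,0],0],[[0,0,0],[0,0,0],0],[[0,0,0],[0,0,0],0],[[0,0,0],[0,0,0],0]]'
python3 - <<'E'
from h import *
p,d=read_camera('scene');q=np.load('pics/scene0.npz')['p']
for k,(u,v) in dict(red=(322,184),blue=(360,160),green=(254,276)).items():
    C=[]
    for im in(q,p):
        h=cv2.cvtColor(im,cv2.COLOR_RGB2HSV);s=h[v,u].astype(int);hd=np.abs((h[...,0].astype(int)-s[0]+90)%180-90)
        L,S=cv2.connectedComponentsWithStats(((hd<8)&(h[...,1]>.6*s[1])&(h[...,2]>.4*s[2])).astype(np.uint8))[1::2];C.append(S[L[v,u]].round(1))
    print(k,C)
o=get_obs();print(o['t'],o['tcp_pos'],o['ft_force'])
job_done()
E
```

```text
t: 11.97
tcp_pos: [0.5585, -0.0903, 0.014]
ee_rot: [-1.571, 0.0, -1.568]
ft_force: [0.6, 0.0, 0.5]
width: 0.0004
t: 13.47
tcp_pos: [0.5585, -0.0904, 0.014]
ee_rot: [-1.571, -0.0, -1.568]
ft_force: [-0.3, 0.5, -0.9]
width: -0.0
red [array([322. , 182.7]), array([322. , 182.8])]
blue [array([360. , 158.2]), array([360. , 158.2])]
green [array([253.4, 275.9]), array([253.4, 275.9])]
13.5167 [ 0.55851589 -0.09033495  0.01397633] [ 0.50260296 -0.67719463 -0.179901  ]
the job is handed in; nothing more can be done
```

I pointed straight down with shut fingers at the red-lidded jar for about 2.7 s. I then went up and around the white jar and pointed the same way at the empty well for about 3 s. I handed the job in with the arm still pointing there, at t ≈ 13.5 s.

- **Heights:** the fingertips were about 25 mm over the middle of the red lid, then about 25 mm over the middle of the well's mouth. They were centred to within about 1–2 mm both times.
- **Nothing touched:** wrist-force readings between moves stayed at noise level, within about 1.5 N. The red, blue and green lids had not moved by more than 0.1 px in the scene camera. I did not re-measure the white and black lids at the end.
- **A check that disagreed:** the reported TCP height did not match the cameras. Both the wrist and scene cameras put the real fingertips about 41 ± 2 mm above the reported TCP, while table and lid heights came out right. I set both heights by the fingertips seen in the images, so the final reported z of 0.014 means a real tip height of about 0.055 m.

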